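# Release the ratchet clamp and weigh the tin

### The job

The red-banded tin is still locked in the green ratchet clamp. Press the orange thumb pad on the pawl's tail gently (never with more than about 20 N) so that the sprung pawl lifts off the ratchet wheel, and keep it pressed until the jaw has backed off all the way by itself; then let go, lift the tin out and set it down gently, upright and released, wholly on the round pan of the white scale. Do not force the jaw by hand, and leave everything else where it is.

Things in the scene. Friction and masses are not known exactly. Their poses are not given: they have to be found in the camera images.
- clamp: Green bench clamp, fixed; base plate 350 x 90 x 12 mm. Origin on the counter under its middle; x runs along the clamp from the fixed stop to the pawl's tail, z up. In this frame: stop face x = -120 mm (stop 50 wide, 75 high), tin's axis x = -90, wheel's axis x = 50, pawl's pivot x = 95, thumb pad x = 160. Cheek plates at wheel and pivot are 68 and 96 mm high.
- wheel: Brass ratchet wheel of the clamp, 56 mm diameter, 12 teeth; origin at its centre, axis level along the clamp's y, top 86 mm above the counter. Geared to the jaw: one tooth is 9.4 mm of jaw travel. If the pawl is let go early it catches the next tooth.
- jaw: Bright steel moving jaw, 50 mm wide, 100 mm high, with a lip that reaches 15 mm over the tin's lid: the tin cannot be lifted while the jaw is shut. A return spring pulls it back and a damper slows it: once the pawl is clear it takes about 2 s to back off fully by itself. Origin at its front face, on the counter.
- jaw_face (a point): Point on the jaw's front face, 50 mm above the counter. In the clamp's frame x = -59.7 mm when shut (as at the start) and -33.7 mm when fully backed off (26 mm travel along the clamp's +x).
- pawl: Dark steel hooked pawl above the wheel, a level lever 124 x 14 mm; origin on its pivot (along the clamp's y). Nose 48 mm from the pivot on the jaw's side, tail with thumb pad 65 mm on the other. Pressing the pad straight down lifts the nose: about 4 N to begin, 1.4 N more per mm; it clears after 4 to 6 mm of travel at 9 to 13 N. Over 20 N on pawl or pad bends it (not allowed).
- pawl_tail (a point): Point on top of the pawl's tail, on the axis of the thumb pad's stud. The pad is an orange disc, 28 mm diameter, 6 mm thick; the stud is screwed in or out to suit the user, so the pad's flat top stands anywhere from 7 to 21 mm above this point and must be found by touch. Press its middle from above.
- tin: Red-banded closed steel tin: cylinder 60 mm diameter, 80 mm high, about 0.3 kg; z along its axis, origin at the centre of its underside. It starts standing on the clamp's base plate (12 mm up) between stop and jaw; both are narrower than the tin, so its two sides along the clamp's y are free for a grasp from above.
- tin_mid (a point): Centre of the red-banded tin, 40 mm above its underside.
- scale: White bench scale, fixed, 150 x 150 mm, body top 44 mm high; origin under its middle on the counter.
- pan (a point): Centre of the upper face of the scale's round aluminium pan (120 mm diameter, 58 mm above the counter).
- bowl: Blue plastic bowl, 124 mm diameter, 50 mm high; bystander. Origin under its middle.
- spare_tin: Blue-banded tin like the other, 60 mm diameter, 80 mm high; bystander. Origin under its middle.
- jar: Amber jar with white cap, 64 mm diameter, 110 mm high; bystander. Origin under its middle.
- mortar: White ceramic mortar, 100 mm diameter, 60 mm high; bystander. Origin under its middle.
- carton: Cardboard carton, 60 x 90 x 50 mm; bystander. Origin under its middle.
- brush: Brush lying on the counter; bystander.

How it is judged:
On the way:
1. the jaw has backed off fully while the tin still stands in the clamp (x of jaw_face in the frame of clamp above -0.037 m and distance of tin_mid from where it was at the start of the episode below 0.02 m and angle between tin's own z axis and vertical below 0.15 rad), for 0.1 s.
At the end, for the whole second after the job is handed in: The red-banded tin stands upright (within 0.08 rad) and at rest on the scale's pan, its underside within 4 mm of the pan's face and its axis within 32 mm of the pan's centre, and the jaw is backed off by at least 22.7 of its 26 mm (horizontal distance between tin_mid and pan below 0.032 m and z of tin in the frame of pan between -0.004 and 0.004 m and angle between tin's own z axis and vertical below 0.08 rad and linear speed of tin below 0.02 m/s and x of jaw_face in the frame of clamp above -0.037 m); the robot touches nothing.
It fails at once if more than 20 N put on the pawl and its pad (contact force between any of the fingers, the arm and pawl above 20 N).
It fails at once if the jaw forced with more than 25 N (contact force between any of the fingers, the arm and jaw above 25 N).
It fails at once if the tin dropped or rammed on the scale (over 45 N) (contact force between tin and scale above 45 N).
It fails at once if the tin let fall (faster than 0.4 m/s while no finger touches it) (linear speed of tin above 0.4 m/s and contact force between the fingers and tin below 0.05 N).
It fails at once if a bystander moved by more than 30 mm (distance of any of bowl, spare_tin, jar, mortar, carton, brush from where it was at the start of the episode above 0.03 m).
It also fails if it takes over 64 s, if anything falls off the work surface, if the arm or the gripper's body presses on something with over 40 N, if the wrist force passes 120 N, or if a joint passes its speed limit or range.

### The arm

A 6-joint arm with a two-finger parallel gripper is mounted at the origin on the work surface. World frame = base frame: x ahead of the robot, y to its left, z up, the work surface at z = 0. Lengths are in m, angles in rad, forces in N, time in s.
With the tool pointing down it reaches from about 0.25 to 0.85 m from the base axis. Payload 12.5 kg.
Tool frame: the origin (TCP) lies at the very end of the fingers, on their centre line; the grasp point (between the pads) lies 19 mm behind it (robot.pinch_z is the distance from the TCP to the grasp point, in m); z points along the fingers, x is the direction in which the jaws open and shut, and the axes are right-handed (so a half turn about z gives the same grasp; the last joint's range is limited). The gripper opens to 93 mm and grips with 3 to 60 N. Pads are 15 mm wide; open, the fingers measure 128 mm over their backs; the gripper's body (75 mm by 188 mm) begins 65 mm behind the grasp point.
Start: joints at [1.071, 0.351, 1.652, -0, 1.139, -0.085], TCP at [0.222, 0.503, 0.219] pointing down, gripper open.
Joint ranges: [-2.75, 2.75], [-0.79, 2.1], [0.01, 2.65], [-1.57, 4.71], [0.07, 3.14], [-2.87, 2.87]. Speed limits (rad/s): [2.22, 2.22, 2.79, 3.14, 3.14, 3.14].

### API

Orientations are given as a 3x3 rotation matrix whose columns are the frame's x, y, z axes.
In Python, from cell import robot gives the robot as it stands.
- The arm moves only by the tool send_rows, never from a script. Its argument "moves" is a list of rows, each a list of 7 numbers: the shift along the tool's x, y, z in m, then the turn, a rotation vector about the tool's x, y, z in rad, then the gripper's target within -1 to 1 (shut at 1, half-way at 0, fully open at -1). A call has 1 to 12 rows; each row shifts and turns the commanded pose from where the row before left it, along the tool's axes as they then stand; what a row does not reach is not made up. A row lasts 1/10 s, in which the tool goes at most 50 mm and 8.59 degrees, less where a joint would pass 70% of its speed; a pose out of reach is approached as far as the arm can. A call is refused whole if a number of a shift passes 0.05 or a number of a turn 0.15, either way. A call with a gripper value outside its range is refused whole. The fingers move at their own pace and stop on an object; "force" is the grip in N (left out, the last holds). Time passes only in rows, so rows that do not move let the fingers close. It gives the time, the measured TCP pose, the force and the opening at its end, in the units of the state.
- robot.state(): the state, without advancing time (a new reading comes with each control period).
- robot.snapshot(name): name is "side" or "top"; returns the picture (384x512x3 uint8, red, green, blue); there is no depth.
- robot.camera_model(name): a dict with "fx", "fy", "cx", "cy" (pixels), "R" (3x3) and "t" (3): a world point X has camera coordinates R X + t. Camera axes: x right, y down, z forward; pixel columns grow to the right and rows downward; lengths in m; the calibration is good to about 2 mm. A picture is of the moment at which its call begins. camera_model takes no time and is no camera call.
- robot.job_done(): hands the job in, once; it reports no verdict.
The state is a dict: "clock": time; "joint_pos": joint angles; "qd": joint speeds; "effort": joint torques, N m; "ee_pos": TCP position; "eef_rot": TCP orientation; "ft_force": force on the tool from outside, world axes, zero at the start; "torque": the same for the moment, N m; "grip_width": opening from 0.0 (shut) to 1.0 (fully open).
Only numpy, scipy, OpenCV 4.12 (cv2) and the standard library are available. Lean on these libraries where they do the work, as an engineer would, in place of code of your own. Each camera call takes 0.05 s, during which the arm holds its last target.

## Working session

There is one attempt and no reset: what is moved stays moved. The work goes in short steps, Python scripts to look and compute and a tool call to move; the robot and the scene stay as the last step left them, time stands still between calls to the robot, and variables do not carry over. Pictures are saved under pics/ and viewed, and the job is handed in when it is done.

Besides the shell and the picture viewer there is one more tool, called after "Call:" as a command line: name --pt "numbers of a row" for each row, then --argument value for the rest. send_rows: Moves the arm, as the interface text tells. Its arguments: {"type":"object","properties":{"moves":{"type":"array"},"force":{"type":"number"}},"required":["moves"]}

```bash
mkdir -p pics
python3 - <<'E'
from cell import robot
import cv2,numpy as np
for n in ("side","top"):
    p=robot.snapshot(n); cv2.imwrite(f"pics/{n}0.png",p[:,:,::-1])
    c=robot.camera_model(n); print(n,{k:np.round(v,4).tolist() for k,v in c.items()})
s=robot.state(); print(s)
E
```

```text
side {'fx': 448.8468, 'fy': 448.8468, 'cx': 249.0802, 'cy': 193.891, 'R': [[0.736, -0.6768, 0.0165], [-0.3503, -0.4015, -0.8462], [0.5794, 0.617, -0.5326]], 't': [-0.3811, 0.3259, 0.7526]}
top {'fx': 360.5274, 'fy': 360.5274, 'cx': 255.7248, 'cy': 181.6122, 'R': [[0.01, -0.9999, -0.0085], [-0.9871, -0.0085, -0.1597], [0.1596, 0.0099, -0.9871]], 't': [0.075, 0.6154, 0.956]}
{'clock': 0.1, 'joint_pos': array([ 1.07138361e+00,  3.51159221e-01,  1.65230770e+00,  2.24646032e-05,
        1.13910622e+00, -8.46151264e-02]), 'qd': array([ 0.00057125, -0.00235766, -0.00254897, -0.00032964, -0.00029618,
        0.00055281]), 'effort': array([ 1.57272683e-03, -4.98034644e+01, -2.85707438e+01,  7.01162894e-02,
        2.38071126e-02,  2.70068563e-05]), 'ee_pos': array([0.22149423, 0.50311631, 0.21818785]), 'eef_rot': array([[ 4.03013071e-01,  9.15194093e-01, -4.87478152e-04],
       [ 9.15193703e-01, -4.03013352e-01, -8.50965207e-04],
       [-9.75258534e-04, -1.03186834e-04, -9.99999519e-01]]), 'ft_force': array([0.483582  , 0.03321226, 0.47561602]), 'torque': array([-0.0561289 , -0.02370984, -0.03801233]), 'grip_width': 0.9955670751617829}
```

View pics/side0.png

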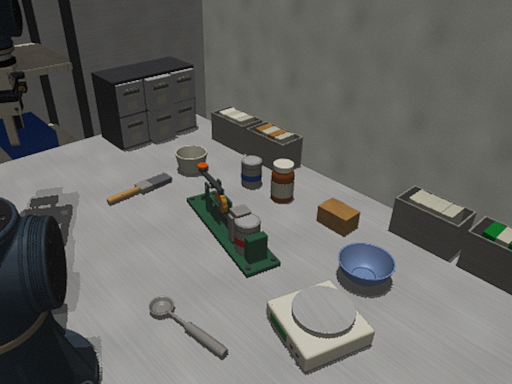

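View pics/top0.png

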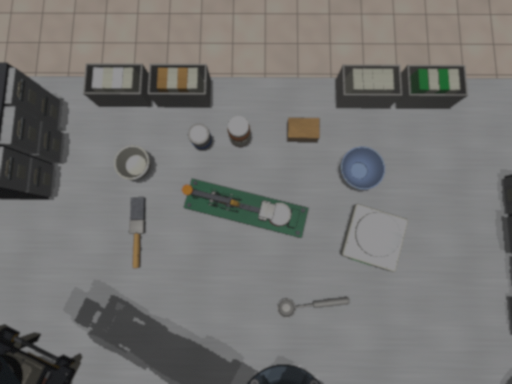

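The top view shows the clamp at about (185–307, 180–235), with the orange pad at (187,190), the tin at (282,214) and the scale at (375,236). I'll enlarge these to measure them more closely.

Run:
```python
import cv2
a=cv2.imread("pics/top0.png")[165:275,175:415]; cv2.imwrite("pics/topz.png",cv2.resize(a,None,fx=3.3,fy=3.3,interpolation=cv2.INTER_CUBIC))
b=cv2.imread("pics/side0.png")[150:280,175:285]; cv2.imwrite("pics/sidez.png",cv2.resize(b,None,fx=4.6,fy=4.6,interpolation=cv2.INTER_CUBIC))
```

```text
(no output)
```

View pics/topz.png

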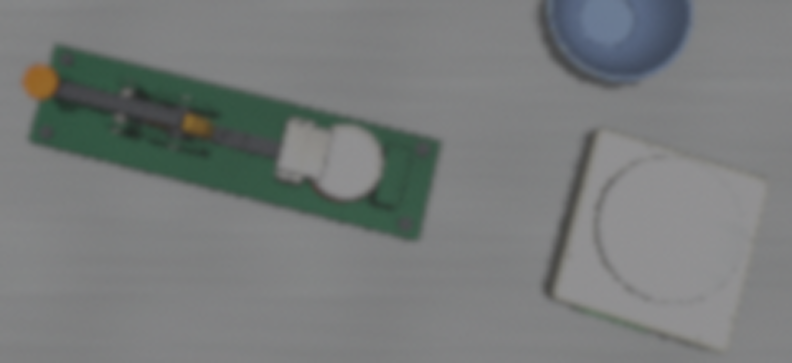

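View pics/sidez.png

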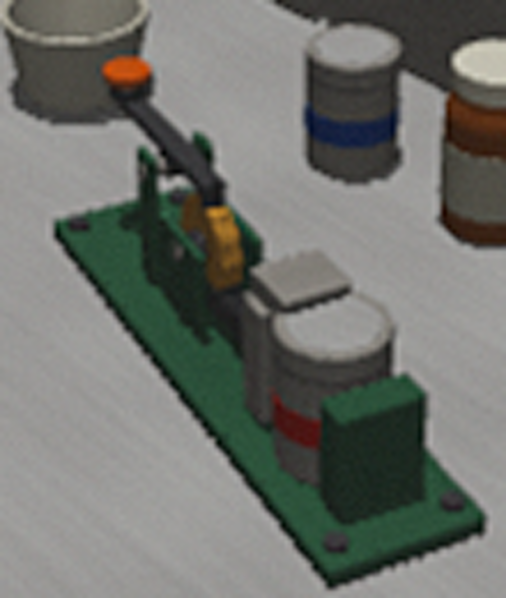

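```bash
cat > h.py <<'E'
from cell import robot
import numpy as np
C={n:robot.camera_model(n) for n in("side","top")}
def proj(n,X):
    c=C[n];p=np.asarray(c["R"])@np.asarray(X)+np.asarray(c["t"]);return np.array([c["fx"]*p[0]/p[2]+c["cx"],c["fy"]*p[1]/p[2]+c["cy"]])
def back(n,uv,z):
    c=C[n];R=np.asarray(c["R"]);d=R.T@np.array([(uv[0]-c["cx"])/c["fx"],(uv[1]-c["cy"])/c["fy"],1]);o=-R.T@np.asarray(c["t"])
    return o+d*(z-o[2])/d[2]
tz=lambda u,v:((u+.5)/3.3-.5+175,(v+.5)/3.3-.5+165)
sz=lambda u,v:((u+.5)/4.6-.5+175,(v+.5)/4.6-.5+150)
E
python3 - <<'E'
from h import *
P=lambda s,x:print(s,np.round(x,4))
for q in[(57,44),(440,142),(418,240),(30,141)]:P("plate",back("top",tz(*q),.012))
for q in[(58,222),(484,514),(332,574)]:P("plate side",back("side",sz(*q),.012))
P("tin top",back("top",tz(348,162),.092));
P("tin side",back("side",sz(333,326),.092));
for h in(.09,.1,.11,.12):P("pad %g"%h,np.r_[back("top",tz(40,82),h),back("side",sz(127,71),h)])
for q in[(597,129),(766,180),(728,350),(549,296)]:P("scale",back("top",tz(*q),.044))
P("pan",back("top",tz(672,228),.058))
P("pan side",back("side",(324,309),.058))
E
```

```text
plate [0.6299 0.2665 0.012 ]
plate [ 0.5466 -0.0691  0.012 ]
plate [ 0.4625 -0.0492  0.012 ]
plate [0.5442 0.2868 0.012 ]
plate side [0.5459 0.2827 0.012 ]
plate side [ 0.5464 -0.0716  0.012 ]
plate side [ 0.4612 -0.0538  0.012 ]
tin top [0.5228 0.0152 0.092 ]
tin side [0.5215 0.0132 0.092 ]
pad 0.09 [0.5853 0.2643 0.09   0.6071 0.2899 0.09  ]
pad 0.1 [0.5839 0.2623 0.1    0.5962 0.2751 0.1   ]
pad 0.11 [0.5825 0.2602 0.11   0.5853 0.2602 0.11  ]
pad 0.12 [0.5811 0.2582 0.12   0.5743 0.2453 0.12  ]
scale [ 0.5559 -0.1966  0.044 ]
scale [ 0.5146 -0.3357  0.044 ]
scale [ 0.3761 -0.297   0.044 ]
scale [ 0.4178 -0.1526  0.044 ]
pan [ 0.4739 -0.2512  0.058 ]
pan side [ 0.4709 -0.2559  0.058 ]
```

Call:
send_rows --pt "-0.006 0.0357 0 0 0 0 1" --pt "-0.006 0.0357 0 0 0 0 1" --pt "-0.006 0.0357 0 0 0 0 1" --pt "-0.006 0.0357 0 0 0 0 1" --pt "-0.006 0.0357 0 0 0 0 1" --pt "-0.006 0.0357 0 0 0 0 1" --pt "-0.006 0.0357 0 0 0 0 1" --pt "-0.006 0.0357 0 0 0 0 1" --pt "-0.006 0.0357 0 0 0 0 1" --pt "-0.006 0.0357 0 0 0 0 1" --pt "-0.006 0.0357 0 0 0 0 1" --pt "-0.006 0.0357 0 0 0 0 1" --force 20

```text
clock: 1.3
ee_pos: [0.5857, 0.2637, 0.2183]
eef_rot: [[0.403, 0.915, -0.001], [0.915, -0.403, -0.0], [-0.0, -0.0, -1.0]]
ft_force: [0.2, 1.1, -0.2]
grip_width: 0.032
```

Call:
send_rows --pt "0 0 0 0 0 0.14 1" --pt "0 0 0 0 0 0.14 1" --pt "0 0 0 0 0 0.14 1" --pt "0 0 0 0 0 0.14 1" --pt "0 0 0 0 0 0.14 1" --pt "0 0 0 0 0 0.14 1" --pt "0 0 0 0 0 0.14 1" --pt "0 0 0 0 0 0.14 1" --pt "0 0 0 0 0 0.14 1" --pt "0 0 0 0 0 0.14 1" --pt "0 0 0 0 0 0 1" --pt "0 0 0 0 0 0 1"

```text
clock: 2.5
ee_pos: [0.5846, 0.2648, 0.2184]
eef_rot: [[0.971, -0.238, -0.0], [-0.238, -0.971, -0.0], [-0.0, 0.0, -1.0]]
ft_force: [-0.7, -0.2, 0.1]
grip_width: 0.003
```

Call:
send_rows --pt "-0.001 0.003 0.02 0 0 0 1" --pt "0 0 0.02 0 0 0 1" --pt "0 0 0.02 0 0 0 1" --pt "0 0 0.018 0 0 0 1" --pt "0 0 0 0 0 0 1" --pt "0 0 0 0 0 0 1"

```text
clock: 3.1
ee_pos: [0.5831, 0.2622, 0.141]
eef_rot: [[0.971, -0.24, -0.0], [-0.24, -0.971, -0.0], [-0.0, 0.0, -1.0]]
ft_force: [1.3, -0.4, 0.5]
grip_width: 0.004
```

Run:
```python
from h import *
import cv2
im=[]
p=robot.snapshot("top")[165:245,160:260];q=robot.snapshot("side")[100:200,165:265]
cv2.imwrite("pics/a1.png",np.hstack([cv2.resize(p,(400,400)),cv2.resize(q,(400,400))])[:,:,::-1])
print(robot.state()["ft_force"],robot.state()["ee_pos"])
```

```text
[-0.07995069 -0.15265557 -0.5245579 ] [0.58352468 0.26236309 0.14183964]
```

View pics/a1.png

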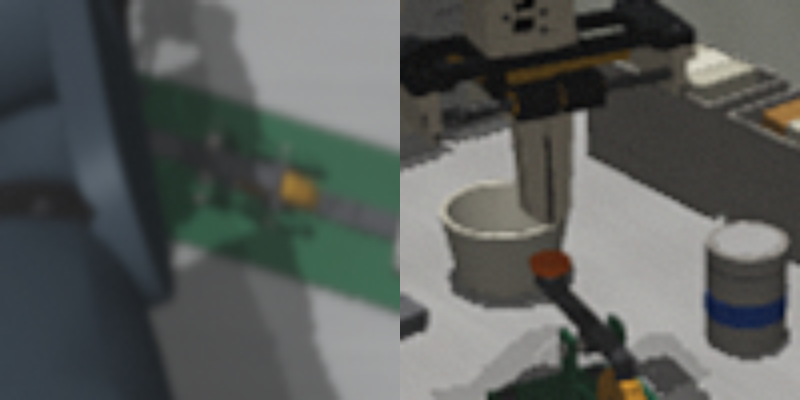

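The side view shows the closed fingertips directly above the orange pad, with a clear gap. I'll go down to find it by touch.

Call:
send_rows --pt "0 0 0.008 0 0 0 1" --pt "0 0 0.008 0 0 0 1" --pt "0 0 0 0 0 0 1" --pt "0 0 0 0 0 0 1"

```text
clock: 3.6
ee_pos: [0.5829, 0.2621, 0.1244]
eef_rot: [[0.97, -0.241, -0.001], [-0.241, -0.97, -0.0], [-0.0, 0.0, -1.0]]
ft_force: [-0.6, 0.0, -0.2]
grip_width: 0.002
```

Call:
send_rows --pt "0 0 0.002 0 0 0 1" --pt "0 0 0 0 0 0 1"

```text
clock: 3.8
ee_pos: [0.583, 0.2621, 0.1226]
eef_rot: [[0.97, -0.242, -0.0], [-0.242, -0.97, -0.0], [-0.0, 0.0, -1.0]]
ft_force: [-0.3, -0.8, 0.4]
grip_width: 0.005
```

Call:
send_rows --pt "0 0 0.002 0 0 0 1" --pt "0 0 0 0 0 0 1"

```text
clock: 4.0
ee_pos: [0.5829, 0.2621, 0.1205]
eef_rot: [[0.97, -0.242, -0.0], [-0.242, -0.97, -0.0], [-0.0, 0.0, -1.0]]
ft_force: [0.9, -0.3, -0.5]
grip_width: 0.003
```

Call:
send_rows --pt "0 0 0.002 0 0 0 1" --pt "0 0 0 0 0 0 1"

```text
clock: 4.2
ee_pos: [0.5829, 0.2621, 0.1184]
eef_rot: [[0.97, -0.242, -0.0], [-0.242, -0.97, -0.0], [-0.0, 0.0, -1.0]]
ft_force: [0.5, 0.3, 0.2]
grip_width: 0.008
```

Call:
send_rows --pt "0 0 0.002 0 0 0 1" --pt "0 0 0 0 0 0 1"

```text
clock: 4.4
ee_pos: [0.5829, 0.2621, 0.1164]
eef_rot: [[0.97, -0.242, -0.0], [-0.242, -0.97, -0.0], [-0.0, 0.0, -1.0]]
ft_force: [-0.7, -0.6, -0.6]
grip_width: 0.005
```

Call:
send_rows --pt "0 0 0.0015 0 0 0 1" --pt "0 0 0 0 0 0 1"

```text
clock: 4.6
ee_pos: [0.5829, 0.2621, 0.1149]
eef_rot: [[0.97, -0.242, -0.0], [-0.242, -0.97, -0.0], [-0.0, 0.0, -1.0]]
ft_force: [0.3, 0.0, -1.0]
grip_width: 0.006
```

Call:
send_rows --pt "0 0 0.0015 0 0 0 1" --pt "0 0 0 0 0 0 1"

```text
clock: 4.8
ee_pos: [0.5831, 0.2622, 0.1138]
eef_rot: [[0.97, -0.242, 0.0], [-0.242, -0.97, 0.0], [0.0, -0.0, -1.0]]
ft_force: [-0.2, 0.6, 1.9]
grip_width: 0.006
```

Call:
send_rows --pt "0 0 0.0015 0 0 0 1" --pt "0 0 0 0 0 0 1"

```text
clock: 5.0
ee_pos: [0.5833, 0.2625, 0.1129]
eef_rot: [[0.97, -0.242, 0.001], [-0.242, -0.97, 0.001], [0.001, -0.001, -1.0]]
ft_force: [-1.7, 1.4, 6.8]
grip_width: 0.006
```

Call:
send_rows --pt "0 0 0.0015 0 0 0 1" --pt "0 0 0 0 0 0 1"

```text
clock: 5.2
ee_pos: [0.5835, 0.2629, 0.1118]
eef_rot: [[0.97, -0.242, 0.002], [-0.242, -0.97, 0.001], [0.001, -0.002, -1.0]]
ft_force: [-1.7, 2.1, 10.0]
grip_width: 0.006
```

Call:
send_rows --pt "0 0 0.001 0 0 0 1" --pt "0 0 0 0 0 0 1"

```text
clock: 5.4
ee_pos: [0.5836, 0.2631, 0.1111]
eef_rot: [[0.97, -0.242, 0.002], [-0.242, -0.97, 0.002], [0.002, -0.002, -1.0]]
ft_force: [-2.7, 2.8, 10.5]
grip_width: 0.003
```

Call:
send_rows --pt "0 0 0.001 0 0 0 1" --pt "0 0 0 0 0 0 1"

```text
clock: 5.6
ee_pos: [0.5837, 0.2634, 0.1103]
eef_rot: [[0.97, -0.242, 0.003], [-0.242, -0.97, 0.002], [0.002, -0.003, -1.0]]
ft_force: [-2.8, 4.9, 11.9]
grip_width: 0.006
```

Call:
send_rows --pt "0 -0.0007 0.0007 0 0 0 1" --pt "0 0 0 0 0 0 1"

```text
clock: 5.8
ee_pos: [0.5838, 0.2637, 0.1096]
eef_rot: [[0.97, -0.241, 0.002], [-0.241, -0.97, 0.002], [0.002, -0.002, -1.0]]
ft_force: [-3.2, 2.1, 11.6]
grip_width: 0.001
```

Run:
```python
from h import *
import cv2
q=robot.snapshot("side")[130:280,165:315]
cv2.imwrite("pics/a2.png",cv2.resize(q,(600,600))[:,:,::-1])
s=robot.state();print(s["ft_force"],s["ee_pos"])
```

```text
[-3.76840263  3.09902398 13.1032127 ] [0.58381189 0.2637064  0.10961141]
```

View pics/a2.png

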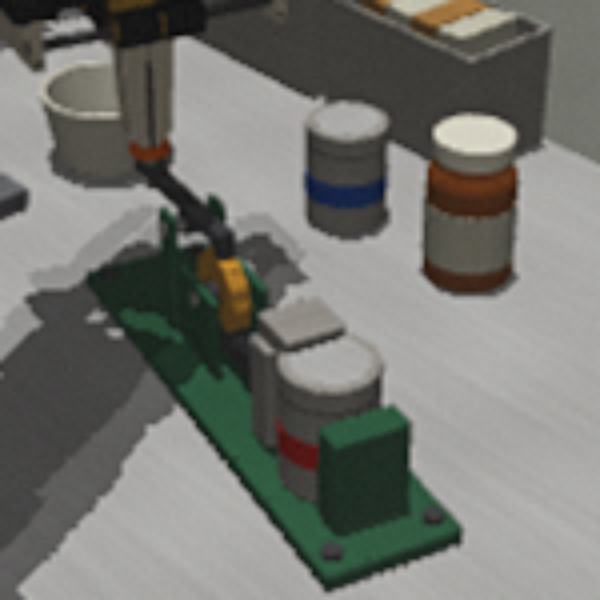

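The fingers are pressed on the pad and the jaw is still shut. I'll keep pressing in small steps.

Call:
send_rows --pt "0 -0.0005 0.0007 0 0 0 1" --pt "0 0 0 0 0 0 1"

```text
clock: 6.05
ee_pos: [0.5838, 0.2641, 0.1087]
eef_rot: [[0.97, -0.242, 0.002], [-0.242, -0.97, 0.001], [0.002, -0.002, -1.0]]
ft_force: [-2.0, 1.7, 11.2]
grip_width: 0.007
```

Call:
send_rows --pt "0 -0.0005 0.0007 0 0 0 1" --pt "0 0 0 0 0 0 1" --pt "0 0 0 0 0 0 1"

```text
clock: 6.35
ee_pos: [0.584, 0.2644, 0.1081]
eef_rot: [[0.97, -0.242, 0.002], [-0.242, -0.97, 0.001], [0.002, -0.002, -1.0]]
ft_force: [-3.6, 1.1, 11.4]
grip_width: 0.001
```

```bash
cat > look.py <<'E'
from h import *
import cv2,sys
q=robot.snapshot("side")[130:280,165:315]
cv2.imwrite(f"pics/{sys.argv[1]}.png",cv2.resize(q,(600,600))[:,:,::-1])
s=robot.state();print(s["ft_force"],s["ee_pos"])
E
python3 look.py a3
```

```text
[-3.35069714  1.03352431 11.90053018] [0.58395018 0.2643886  0.1080486 ]
```

View pics/a3.png

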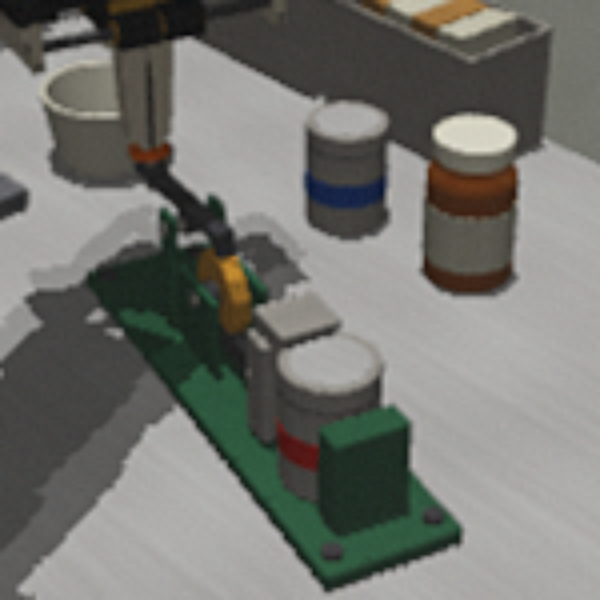

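The jaw is moving: the lip has drawn back from the lid. I'll add a small margin and hold.

Call:
send_rows --pt "0 -0.0003 0.0006 0 0 0 1" --pt "0 0 0 0 0 0 1" --pt "0 0 0 0 0 0 1" --pt "0 0 0 0 0 0 1" --pt "0 0 0 0 0 0 1" --pt "0 0 0 0 0 0 1" --pt "0 0 0 0 0 0 1" --pt "0 0 0 0 0 0 1" --pt "0 0 0 0 0 0 1" --pt "0 0 0 0 0 0 1" --pt "0 0 0 0 0 0 1" --pt "0 0 0 0 0 0 1"

```text
clock: 7.6
ee_pos: [0.584, 0.2646, 0.1075]
eef_rot: [[0.97, -0.242, 0.002], [-0.242, -0.97, 0.001], [0.002, -0.001, -1.0]]
ft_force: [-2.6, 0.9, 12.2]
grip_width: 0.004
```

Call:
send_rows --pt "0 0 0 0 0 0 1" --pt "0 0 0 0 0 0 1" --pt "0 0 0 0 0 0 1" --pt "0 0 0 0 0 0 1" --pt "0 0 0 0 0 0 1" --pt "0 0 0 0 0 0 1" --pt "0 0 0 0 0 0 1" --pt "0 0 0 0 0 0 1" --pt "0 0 0 0 0 0 1" --pt "0 0 0 0 0 0 1" --pt "0 0 0 0 0 0 1" --pt "0 0 0 0 0 0 1"

```text
clock: 8.8
ee_pos: [0.584, 0.2646, 0.1075]
eef_rot: [[0.97, -0.241, 0.002], [-0.241, -0.97, 0.001], [0.002, -0.001, -1.0]]
ft_force: [-3.1, 0.5, 12.7]
grip_width: 0.009
```

```bash
python3 look.py a4
```

```text
[-3.14160192  0.49447365 12.91814538] [0.58405495 0.26457121 0.10752333]
```

View pics/a4.png

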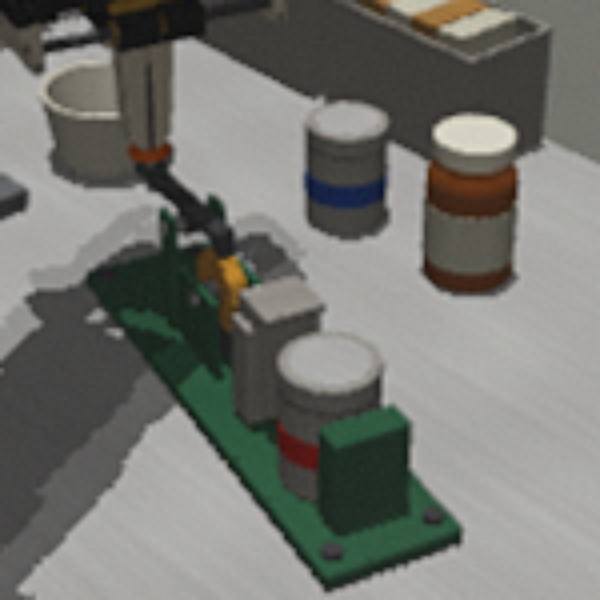

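The jaw lip is clear of the lid. I'll hold a little longer and check its travel numerically against the projected lip corners.

Call:
send_rows --pt "0 0 0 0 0 0 1" --pt "0 0 0 0 0 0 1" --pt "0 0 0 0 0 0 1" --pt "0 0 0 0 0 0 1" --pt "0 0 0 0 0 0 1"

```text
clock: 9.35
ee_pos: [0.5841, 0.2646, 0.1075]
eef_rot: [[0.97, -0.241, 0.002], [-0.241, -0.97, 0.001], [0.002, -0.001, -1.0]]
ft_force: [-3.0, 0.2, 12.5]
grip_width: 0.002
```

```bash
python3 look.py a5
python3 - <<'E'
from h import *
import cv2
u=np.array([.2395,.971,0]);v=np.array([-.971,.2395,0]);c=np.array([.5458,.1068,0])
for d in (0,.0166,.026):
  for y in(-.025,.025):
    X=c+u*(-.0747+d)+v*y+[0,0,.1]
    print(d,y,(proj("side",X)-[165,130])*4)
print(np.abs(cv2.imread("pics/a4.png").astype(int)-cv2.imread("pics/a5.png"))[220:480,200:400].mean())
# tin
p=(331/4+165,363/4+130);print(back("side",p,.092), c-.09*u)
E
```

```text
[-3.18387655  0.28891666 12.75720671] [0.58403176 0.26453697 0.10749513]
0 -0.025 [349.9052628  318.72042618]
0 0.025 [272.71260853 341.5658016 ]
0.0166 -0.025 [336.08190842 304.52091881]
0.0166 0.025 [259.53002646 326.80771881]
0.026 -0.025 [328.39645444 296.62633279]
0.026 0.025 [252.20354411 318.60562058]
1.1473333333333333
[0.52202072 0.01130805 0.092     ] [0.524245 0.01941  0.      ]
```

The travel matches 26 mm and the two pictures show no further motion. I'll let go and open the gripper on the way up.

Call:
send_rows --pt "0 0 -0.005 0 0 0 1" --pt "0 0 -0.01 0 0 0 1" --pt "0 0 -0.02 0 0 0 1" --pt "0 0 -0.025 0 0 0 1" --pt "0 0 -0.025 0 0 0 -1" --pt "0 0 -0.025 0 0 0 -1" --pt "0 0 0 0 0 0 -1" --pt "0 0 0 0 0 0 -1"

```text
clock: 10.2
ee_pos: [0.5834, 0.2641, 0.2159]
eef_rot: [[0.97, -0.242, 0.0], [-0.242, -0.97, 0.0], [0.0, -0.0, -1.0]]
ft_force: [-0.5, -0.7, -0.4]
grip_width: 0.301
```

```bash
python3 - <<'E'
from h import *
import cv2
a=robot.snapshot("top")[165:275,175:415]; cv2.imwrite("pics/top5.png",cv2.resize(a,None,fx=3.3,fy=3.3,interpolation=cv2.INTER_CUBIC)[:,:,::-1])
E
python3 look.py a6
```

```text
[-0.50398772 -0.16592248 -0.14693063] [0.58291851 0.26390946 0.21466731]
```

View pics/top5.png

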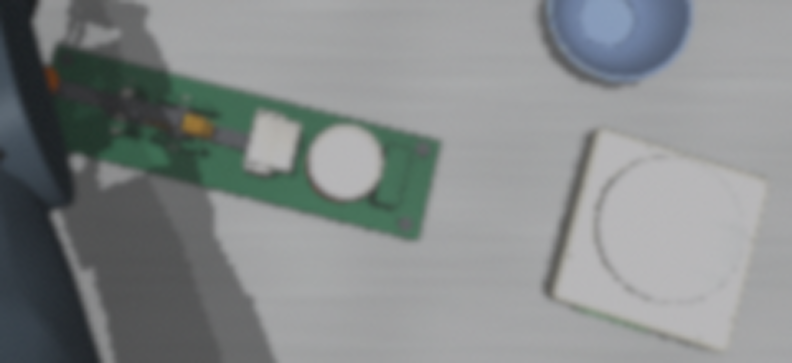

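View pics/a6.png

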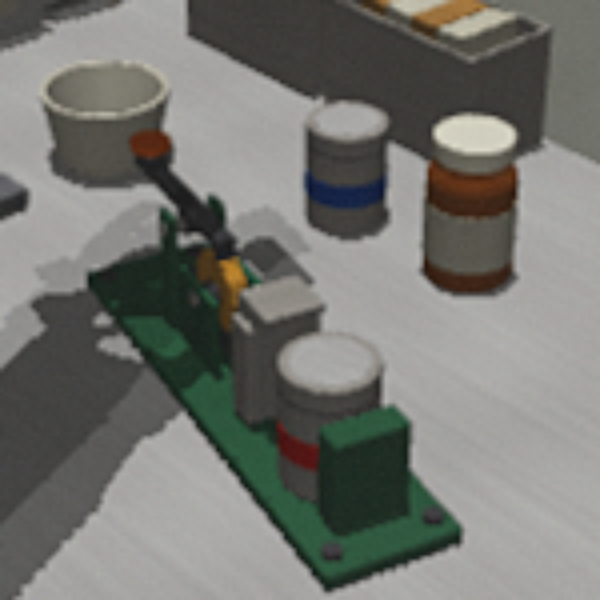

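The jaw stayed back after I let go, and the tin's lid shows as a full circle centred at (345,162) in the zoom, which puts it at about (0.523, 0.0165). I'll move above it.

Call:
send_rows --pt "0 0.01 0 0 0 0 -1" --pt "0 0.03 0 0 0 0 -1" --pt "0 0.03 0 0 0 0 -1" --pt "0 0.03 0 0 0 0 -1" --pt "0 0.03 0 0 0 0 -1" --pt "0 0.03 0 0 0 0 -1" --pt "0.002 0.03 0 0 0 0 -1" --pt "0 0.03 0 0 0 0 -1" --pt "0 0.025 0 0 0 0 -1" --pt "0 0.009 0 0 0 0 -1" --pt "0 0 0 0 0 0 -1" --pt "0 0 0 0 0 0 -1"

```text
clock: 11.5
ee_pos: [0.5241, 0.0176, 0.2158]
eef_rot: [[0.97, -0.242, -0.0], [-0.242, -0.97, 0.0], [-0.0, -0.0, -1.0]]
ft_force: [0.3, 0.6, 1.0]
grip_width: 1.0
```

Call:
send_rows --pt "0 0 0.02 0 0 0 -1" --pt "0 0 0.03 0 0 0 -1" --pt "0 0 0.03 0 0 0 -1" --pt "0 0 0.015 0 0 0 -1" --pt "0 0 0 0 0 0 -1" --pt "0 0 0 0 0 0 -1"

```text
clock: 12.1
ee_pos: [0.5244, 0.0178, 0.1213]
eef_rot: [[0.971, -0.241, 0.0], [-0.241, -0.971, 0.0], [0.0, -0.0, -1.0]]
ft_force: [-0.3, -1.3, 0.8]
grip_width: 0.998
```

```bash
python3 look.py b1
```

```text
[ 0.6391559  -0.07652849  0.86755225] [0.52467632 0.01764928 0.12180135]
```

View pics/b1.png

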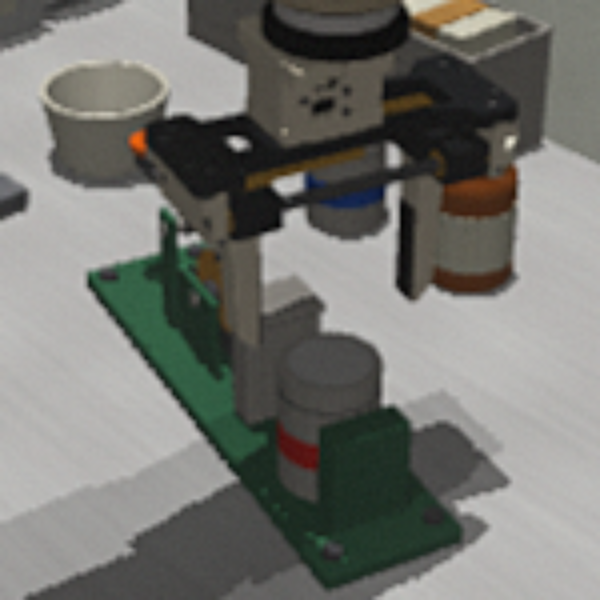

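The open fingers straddle the tin (lid at (330,360)) and clear the jaw. I'll go down and grip gently.

Call:
send_rows --pt "-0.001 0.001 0.02 0 0 0 -1" --pt "0 0 0.015 0 0 0 -1" --pt "0 0 0 0 0 0 -1"

```text
clock: 12.45
ee_pos: [0.5225, 0.0166, 0.0856]
eef_rot: [[0.97, -0.241, -0.001], [-0.241, -0.97, 0.0], [-0.001, 0.0, -1.0]]
ft_force: [-0.5, -0.2, 1.2]
grip_width: 1.0
```

Call:
send_rows --pt "0 0 0.018 0 0 0 -1" --pt "0 0 0.018 0 0 0 -1" --pt "0 0 0 0 0 0 -1" --pt "0 0 0 0 0 0 -1"

```text
clock: 12.85
ee_pos: [0.5235, 0.0165, 0.0512]
eef_rot: [[0.97, -0.241, 0.001], [-0.241, -0.97, -0.0], [0.001, -0.0, -1.0]]
ft_force: [-0.6, -0.1, -0.4]
grip_width: 1.001
```

Call:
send_rows --pt "0 0 0 0 0 0 1" --pt "0 0 0 0 0 0 1" --pt "0 0 0 0 0 0 1" --pt "0 0 0 0 0 0 1" --pt "0 0 0 0 0 0 1" --pt "0 0 0 0 0 0 1" --force 20

```text
clock: 13.45
ee_pos: [0.523, 0.0164, 0.0501]
eef_rot: [[0.97, -0.242, 0.0], [-0.242, -0.97, -0.0], [0.0, -0.0, -1.0]]
ft_force: [-0.2, -0.7, 2.3]
grip_width: 0.643
```

The grip width is 59.8 mm, so the fingers are on the tin. Lifting.

Call:
send_rows --pt "0 0 0 0 0 0 1" --pt "0 0 0 0 0 0 1" --pt "0 0 -0.005 0 0 0 1" --pt "0 0 -0.01 0 0 0 1" --pt "0 0 -0.015 0 0 0 1" --pt "0 0 -0.02 0 0 0 1" --pt "0 0 -0.02 0 0 0 1" --pt "0 0 -0.02 0 0 0 1" --pt "0 0 -0.02 0 0 0 1" --pt "0 0 -0.01 0 0 0 1" --pt "0 0 0 0 0 0 1" --force 25

```text
clock: 14.55
ee_pos: [0.5233, 0.0164, 0.1712]
eef_rot: [[0.97, -0.242, 0.002], [-0.242, -0.97, -0.0], [0.002, -0.0, -1.0]]
ft_force: [0.2, 0.5, -2.1]
grip_width: 0.641
```

```bash
python3 look.py b2
```

```text
[ 0.39018563 -0.30026989 -2.66027441] [0.52276744 0.01635342 0.1700835 ]
```

View pics/b2.png

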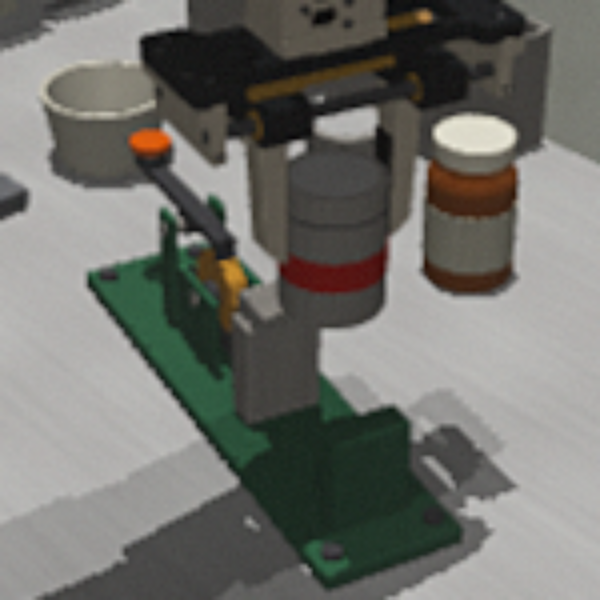

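The tin is held upright and clear of the clamp. Next I'll carry it to the pan at about (0.471, -0.25).

Call:
send_rows --pt "0.001 0.01 0 0 0 0 1" --pt "0.001 0.02 0 0 0 0 1" --pt "0.0015 0.03 0 0 0 0 1" --pt "0.0015 0.031 0 0 0 0 1" --pt "0.0015 0.03 0 0 0 0 1" --pt "0.0015 0.03 0 0 0 0 1" --pt "0.0015 0.03 0 0 0 0 1" --pt "0.0015 0.03 0 0 0 0 1" --pt "0.0015 0.03 0 0 0 0 1" --pt "0.0015 0.02 0 0 0 0 1" --pt "0 0.01 0 0 0 0 1" --pt "0 0 0 0 0 0 1"

```text
clock: 15.8
ee_pos: [0.4702, -0.2508, 0.1692]
eef_rot: [[0.97, -0.243, -0.001], [-0.243, -0.97, 0.001], [-0.001, -0.0, -1.0]]
ft_force: [1.2, 1.0, -2.4]
grip_width: 0.643
```

Call:
send_rows --pt "0 0 0.01 0 0 0 1" --pt "0 0 0.02 0 0 0 1" --pt "0 0 0.02 0 0 0 1" --pt "0 0 0.01 0 0 0 1" --pt "0 0 0 0 0 0 1" --pt "0 0 0 0 0 0 1" --pt "0 0 0 0 0 0 1"

```text
clock: 16.5
ee_pos: [0.4715, -0.25, 0.1108]
eef_rot: [[0.97, -0.241, 0.001], [-0.241, -0.97, -0.001], [0.001, 0.0, -1.0]]
ft_force: [0.2, 0.2, -1.5]
grip_width: 0.643
```

Run:
```python
from h import *
import cv2
q=robot.snapshot("side")[190:370,230:410]
cv2.imwrite("pics/c1.png",cv2.resize(q,(600,600))[:,:,::-1])
s=robot.state();print(s["ft_force"],s["ee_pos"])
```

```text
[ 0.26779238 -0.51543402 -1.90123332] [ 0.47139674 -0.25009943  0.11074556]
```

View pics/c1.png

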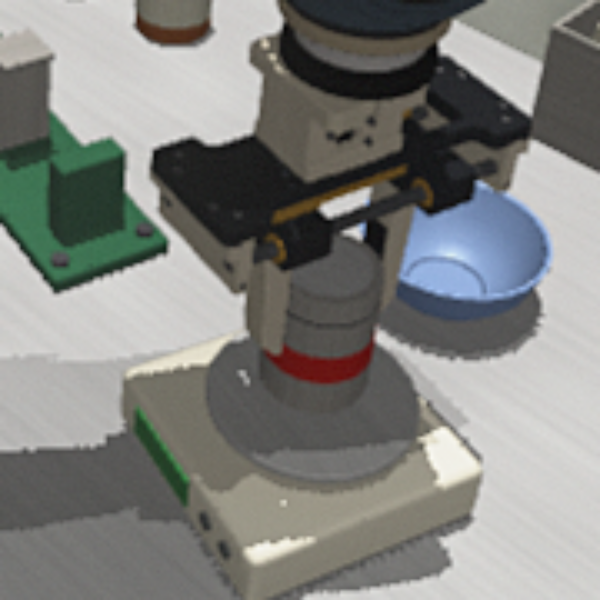

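The tin is over the pan centre with a gap of about 15 mm. I'll lower it gently.

Call:
send_rows --pt "0 0 0.005 0 0 0 1" --pt "0 0 0.005 0 0 0 1" --pt "0 0 0.001 0 0 0 1" --pt "0 0 0 0 0 0 1" --pt "0 0 0 0 0 0 1"

```text
clock: 17.05
ee_pos: [0.471, -0.25, 0.0989]
eef_rot: [[0.97, -0.242, -0.0], [-0.242, -0.97, 0.0], [-0.0, 0.0, -1.0]]
ft_force: [-0.1, 0.0, -1.6]
grip_width: 0.64
```

Call:
send_rows --pt "0 0 0.0012 0 0 0 1" --pt "0 0 0 0 0 0 1" --pt "0 0 0 0 0 0 1"

```text
clock: 17.35
ee_pos: [0.471, -0.25, 0.0978]
eef_rot: [[0.97, -0.242, 0.0], [-0.242, -0.97, -0.0], [0.0, 0.0, -1.0]]
ft_force: [-0.4, 0.0, -2.1]
grip_width: 0.642
```

Call:
send_rows --pt "0 0 0.0012 0 0 0 1" --pt "0 0 0 0 0 0 1" --pt "0 0 0 0 0 0 1"

```text
clock: 17.65
ee_pos: [0.4709, -0.25, 0.0965]
eef_rot: [[0.97, -0.242, -0.0], [-0.242, -0.97, 0.0], [-0.0, 0.0, -1.0]]
ft_force: [0.3, 0.4, -2.7]
grip_width: 0.643
```

Call:
send_rows --pt "0 0 0.001 0 0 0 1" --pt "0 0 0 0 0 0 1" --pt "0 0 0 0 0 0 1"

```text
clock: 17.95
ee_pos: [0.471, -0.25, 0.0961]
eef_rot: [[0.97, -0.242, 0.0], [-0.242, -0.97, -0.0], [0.0, 0.0, -1.0]]
ft_force: [-1.5, 1.2, 4.1]
grip_width: 0.641
```

The tin has touched the pan at the expected height. I'll release it and withdraw.

Call:
send_rows --pt "0 0 -0.0004 0 0 0 1" --pt "0 0 0 0 0 0 0.0" --pt "0 0 0 0 0 0 -1" --pt "0 0 0 0 0 0 -1" --pt "0 0 0 0 0 0 -1" --pt "0 0 0 0 0 0 -1" --pt "0 0 0 0 0 0 -1" --force 10

```text
clock: 18.65
ee_pos: [0.471, -0.25, 0.0959]
eef_rot: [[0.97, -0.242, 0.0], [-0.242, -0.97, -0.0], [0.0, 0.0, -1.0]]
ft_force: [0.7, -0.4, 0.4]
grip_width: 0.987
```

Call:
send_rows --pt "0 0 -0.005 0 0 0 -1" --pt "0 0 -0.01 0 0 0 -1" --pt "0 0 -0.02 0 0 0 -1" --pt "0 0 -0.03 0 0 0 -1" --pt "0 0 -0.03 0 0 0 -1" --pt "0 0 -0.03 0 0 0 -1" --pt "0 0 -0.01 0 0 0 -1" --pt "0 0 0 0 0 0 -1" --pt "0 0 0 0 0 0 -1"

```text
clock: 19.55
ee_pos: [0.4705, -0.2497, 0.23]
eef_rot: [[0.97, -0.242, -0.001], [-0.242, -0.97, 0.001], [-0.001, -0.0, -1.0]]
ft_force: [-1.0, 0.2, -0.0]
grip_width: 0.999
```

Run:
```python
from h import *
import cv2
q=robot.snapshot("side")
cv2.imwrite("pics/d1.png",cv2.resize(q[120:390,150:420],(600,600))[:,:,::-1])
s=robot.state();print(s["ft_force"],s["ee_pos"],s["grip_width"])
```

```text
[-0.65453578  0.10347591 -0.01136594] [ 0.47040257 -0.24961181  0.22958509] 1.001574169139115
```

View pics/d1.png

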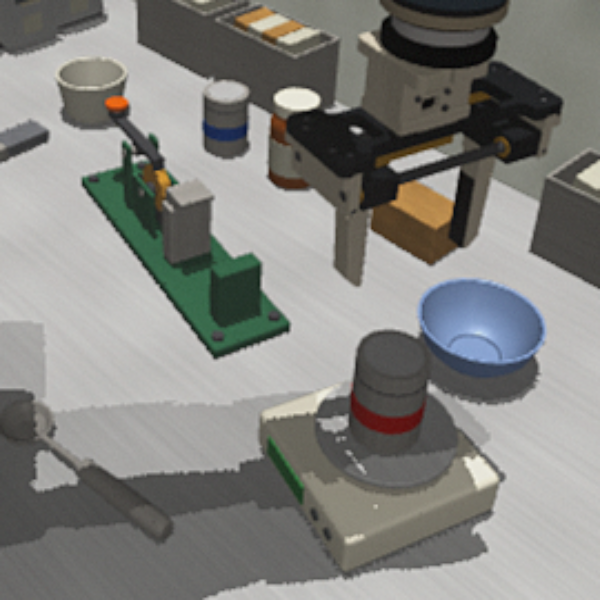

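The tin stands upright near the middle of the pan (its base at about (387,430) in the zoom). The jaw is back, the gripper is clear and the bystanders are where they were.

Run:
```python
from cell import robot
print(robot.job_done())
```

```text
the job is handed in; nothing more can be done
None
```

The red-banded tin is now standing upright and released on the scale's pan, and I handed the job in at about 19.6 s of the 64 s allowed. The hand-in gave no verdict.

**Clamp:** I found the orange pad by touch at about z = 0.114 m and pressed it roughly 6.5 mm. The highest wrist-force reading while pressing was about 14 N, under the 20 N limit. I held it until the camera showed the jaw stopped at about 26 mm of travel. After I let go, the jaw stayed back.

**Tin:** I gripped it at a width of 59.8 mm, against its 60 mm diameter. It touched the pan at the expected height with about 4 N upward on the wrist. I then released it and backed the gripper off.

**Last checks:** The final side picture shows the tin upright near the pan's centre, the jaw backed off and the bystanders in view unmoved. The wrist force was about zero.

**Disagreements:** My estimates of the pan's centre differed by up to about 11 mm and those of the tin by up to about 8 mm. I set the tin down between the pan estimates, well inside the 32 mm tolerance. I did not measure its final offset or tilt separately.

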